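Stamp a two-layer soap bar on the treadle press

ROBOT

A 6-joint arm with a two-finger parallel gripper is mounted at the origin on the work surface. World frame = base frame: x ahead of the robot, y to its left, z up, the work surface at z = 0. Lengths are in m, angles in degrees, forces in N, time in s.
With the tool pointing down it reaches from about 0.325 to 0.85 m from the base axis. Payload 15.5 kg.
Tool frame: the origin (TCP) lies midway between the tips of the shut fingers; the grasp point (between the pads) lies 19 mm behind it; z points along the fingers, y is the line along which they close (so a half turn about z gives the same grasp; the last joint's range is limited). The gripper opens to 91 mm and grips with 3 to 60 N. Pads are 32 mm wide; open, the fingers measure 118 mm over their backs; the gripper's body (76 mm by 178 mm) begins 60 mm behind the grasp point.
Start: joints at [-73.826, 28.281, 77.091, -0, 74.628, -5.472], TCP at [0.231, -0.581, 0.214] pointing down, gripper open.
Joint ranges: [-166.48, 166.48], [-47.26, 123.95], [12.59, 153.08], [-70.14, 250.14], [6.76, 159.57], [-176.63, 176.63]. Speed limits (degrees/s): [108.29, 108.29, 147.25, 172.46, 172.46, 172.46].

INTERFACE

Orientations are given as a 3x3 rotation matrix whose columns are the frame's x, y, z axes.
In Python, from bench import ctrl gives the robot as it stands. The module is installed in compiled form; this text tells all that it offers. Calls block until the motion is done:
- ctrl.goto(position, orientation): joint-space move of the TCP to a pose.
- ctrl.move_l(position, vel=0.15, ori=None, contact_N=None): straight line of the TCP; ori=None keeps the orientation; vel is the mean speed in m/s. With contact_N (N) it stops when the force on the tool has changed by that much, and returns True; else False.
- ctrl.movej(angles): joint-space move.
- ctrl.command_gripper(opening): opening from 0.0 (shut) to 1.0 (fully open); the grip force is fixed at half the most; returns when the fingers have stopped.
- ctrl.sleep(seconds).
- ctrl.ik(position, orientation): joint angles nearest the present ones, or None.
- ctrl.read_camera(name): name is "scene" or "top" or "wrist"; returns the picture (480x640x3 uint8, blue, green, red); there is no depth.
- ctrl.camera_params(name): a dict with "fx", "fy", "cx", "cy" (pixels), "pose" (4x4, takes a point from camera to world coordinates); the wrist camera has in their place "T_tool_cam" (4x4, takes a point from camera to tool coordinates, whose origin is the TCP and whose axes are the flange's). Camera axes: x right, y up, looking along -z (the intrinsics and any distortion apply to the point x, -y, -z); pixel columns grow to the right and rows downward; lengths in m; the calibration is good to about 2 mm. A picture is of the moment at which its call begins: read the wrist's pose just before it. camera_params takes no time and is no camera call.
A pose or a line that the arm cannot do raises ctrl.MotionError and nothing moves.
- ctrl.sign_off(): hands the job in; it is judged then, once.
Readings, each from a call of its own:
- ctrl.current_t(): time.
- ctrl.current_q(): joint angles.
- ctrl.current_dq(): joint speeds.
- ctrl.current_effort(): joint torques, N m.
- ctrl.current_tool_pos(): TCP position.
- ctrl.current_eef_rot(): TCP orientation.
- ctrl.current_contact_force(): force on the tool from outside, world axes, zero at the start.
- ctrl.current_wrist_torque(): the same for the moment, N m.
- ctrl.current_grip_width(): opening from 0.0 (shut) to 1.0 (fully open).
- ctrl.current_grasp_force(): force on a finger pad.
Only numpy, scipy, OpenCV 4.12 (cv2) and the standard library are available. Lean on these libraries where they do the work, as an engineer would, in place of code of your own. Each camera call takes 0.05 s, during which the arm holds its last target. There are 200 camera calls.

TASK

Take the blue-and-white soap bar that stands on edge on the curing rack, lay it flat on the green mat with its white face up and let go of it; then take it again across its width and set it white face up on the bed of the stamp press, centred and lengthwise between the two brass end ribs. Press the pedal of the press right down to its stop with the gripper, without ramming it, hold it there for a good second so that the stamp bears on the bar, then let it spring back up, leaving the bar in place on the bed. Never drop the bar from a height, and leave everything else where it is.

Things in the scene. Friction and masses are not known exactly. Their poses are not given: they have to be found in the camera images.
- bar_center (a point): Centre of the soap bar to be stamped: loose block 80 x 52 x 26 mm (its x, y, z), about 0.12 kg, one 13 mm layer blue, the other white. Its z points out of the white 80 x 52 face, x along its length. It starts on a long 80 x 26 edge on the rack: 52 mm tall, 26 mm thick, centre 26 mm above the rack's top, in any of the three places there.
- bar: The same soap bar (origin at its centre, same axes). Stood on edge on the mat and let go, it topples onto its large face when pushed sideways near its top past about 27 degrees, and then lies about 39 mm (centre to centre) further on in the push direction. Pushed on its white face it ends white face up.
- rack: Wooden curing rack, fixed, 140 x 240 mm (x, y), top 15 mm above the table, with 6 mm battens along its two 240 mm edges; origin under its centre. Three bars stand on it side by side, about 70 mm middle to middle, their length roughly along its x.
- mat_center (a point): Centre of the top of the green mat, fixed, 200 x 140 mm (its x, y), 3 mm thick, z up.
- bed_center (a point): Centre of the top of the dark steel press bed, 110 x 62 mm (x, y), fixed, 30 mm above the table; z up. Two brass end ribs stand 6 mm above it, their inner faces 90 mm apart along x, 40 mm long in y; the long sides are open for fingers. The bar lies flat here with its length along x (either way round), its centre 13 mm above the bed.
- pedal_pad (a point): Centre of the top of the black rubber tread (60 x 56 mm) of the pedal, 145 mm to the -y side of the bed; hinged 95 mm from here at its far end (+x of the bed). z out of the tread. At rest it slopes up towards -x, this point about 75 mm above the table; at the stop it is level, about 37 mm up and 11 mm further to -x. Pushed straight down it takes about 9 N at first, 10 to 17 N near the stop.
- pedal_arm (a joint): Pedal angle, rad: 0 up at rest, grows as it is pressed, 0.42 at the stop (level). It springs back by itself.
- head (a joint): Angle of the red press head, rad: 0 open (pedal up), 1.68 closed on the bar; geared to the pedal, four times its angle. Hinged along the bed's x, 90 mm to the +y side of the bed centre, 75 mm above the table. Open, it stands 120 mm up from there and leans slightly back, its stamp more than 55 mm from the bed's centre line; it swings down over the bed as the pedal goes down.
- stamp: Brass stamp plate 64 x 38 x 8 mm, sprung by up to 13 mm under the press head; with the pedal at its stop and a bar lying flat on the bed it bears on the bar with about 1 to 2 N.
- bar_green: Plain green soap bar, loose, 80 x 52 x 26 mm, standing on edge on the rack; leave alone. Origin at its centre.
- bar_terracotta: Plain terracotta-coloured soap bar, loose, 80 x 52 x 26 mm, standing on edge on the rack; leave alone. Origin at its centre.
- pitcher: Steel pitcher with a handle, loose, 80 mm wide, 110 mm tall; leave alone. Origin under its centre.
- beaker: Clear beaker, loose, 64 mm wide, 85 mm tall; leave alone. Origin under its centre.
- amber_bottle: Amber bottle with black cap, loose, 44 mm wide, 90 mm tall; leave alone. Origin under its centre.
- tin: Flat round aluminium tin, loose, 60 mm wide, 22 mm tall; leave alone. Origin under its centre.
Mind the look-alikes: they are no part of the job. There is more than one size of the part that bears mat_center; the job needs the larger. Leave any pink look-alike of the bar alone.

How it is judged:
By the outcome, as a careful person would: the job done as asked, in the order asked, and still so for the second after the job is handed in, with the robot touching nothing.
It also fails if it takes over 64 s, if anything falls off the work surface, if the arm or the gripper's body presses on something with over 40 N, if the wrist force passes 120 N, or if a joint passes its speed limit or range.

## Working session

There is one attempt and no reset: what is moved stays moved. The work goes in short steps, each a Python script; the robot and the scene stay as the last script left them, time stands still between calls to the robot, and variables do not carry over. Pictures are saved under pics/ and viewed, at most 10 in all, crops included, and the job is handed in when it is done.

```bash
mkdir -p pics; python3 - <<'E'
from bench import ctrl
import cv2, numpy as np
for n in ("scene","top"):
    cv2.imwrite(f"pics/{n}0.png",ctrl.read_camera(n))
    p=ctrl.camera_params(n); print(n,{k:(np.round(v,4).tolist() if k=='pose' else v) for k,v in p.items()})
p=ctrl.camera_params("wrist");print(p)
print(ctrl.current_t(),ctrl.current_eef_rot())
E
```

```text
scene {'fx': 496.2342798873327, 'fy': 496.2342798873327, 'cx': 318.07459240901244, 'cy': 243.1608961280818, 'pose': [[-0.6154, -0.5759, 0.5381, 1.254], [0.788, -0.4338, 0.437, 0.565], [-0.0183, 0.6929, 0.7208, 1.113], [0.0, 0.0, 0.0, 1.0]]}
top {'fx': 505.73439844744286, 'fy': 505.73439844744286, 'cx': 317.82339360212126, 'cy': 241.95413095475007, 'pose': [[-0.0189, 0.9977, -0.0655, 0.4129], [-0.9998, -0.0182, 0.0115, -0.0392], [0.0102, 0.0657, 0.9978, 1.6301], [0.0, 0.0, 0.0, 1.0]]}
{'fx': 425.83090470826744, 'fy': 425.83090470826744, 'cx': 322.8702770849504, 'cy': 240.9941141199439, 'T_tool_cam': array([[ 1.44071181e-04,  9.67443146e-01,  2.53088401e-01,
         7.14056821e-02],
       [ 9.99999814e-01,  1.07166251e-05, -6.10217136e-04,
        -1.44773942e-03],
       [-5.93062639e-04,  2.53088442e-01, -9.67442964e-01,
        -1.70486497e-01],
       [ 0.00000000e+00,  0.00000000e+00,  0.00000000e+00,
         1.00000000e+00]])}
0.1 [[ 9.29493482e-01  3.68838432e-01 -2.80058655e-04]
 [ 3.68838514e-01 -9.29492877e-01  1.06877760e-03]
 [ 1.33893730e-04 -1.09671823e-03 -9.99999390e-01]]
```

View pics/scene0.png

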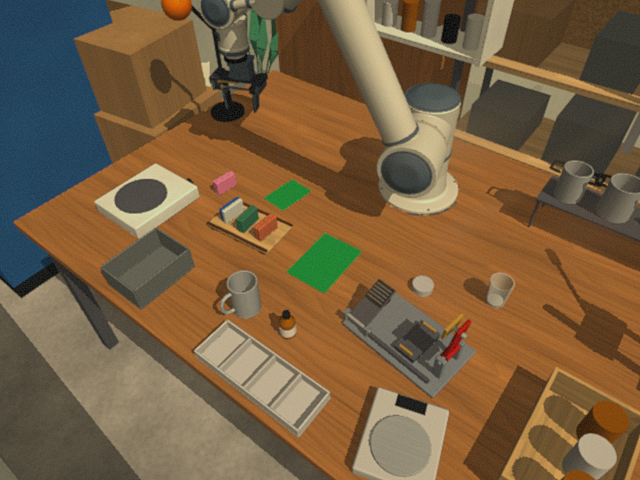

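View pics/top0.png

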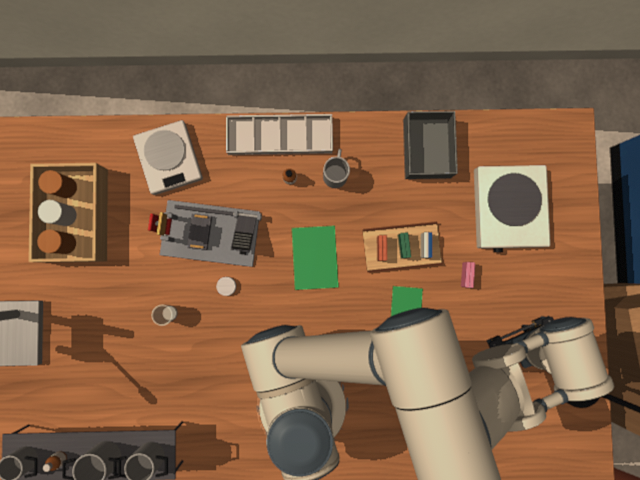

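Scene view: the blue-white bar stands at (231,211), top view (427,245). Could be mistaken for it: green (404,245), terracotta (382,248) and the pink bar off the rack (469,275). I choose blue-white. The larger mat is at top (315,258), the smaller decoy at (406,300), and the press at (210,233) with its pedal at (243,236).

```bash
cat > h.py <<'E'
from bench import ctrl
import cv2, numpy as np
def campose(n):
    p=ctrl.camera_params(n)
    if 'pose' in p: return p,np.array(p['pose'])
    T=np.eye(4);T[:3,:3]=ctrl.current_eef_rot();T[:3,3]=ctrl.current_tool_pos()
    return p,T@p['T_tool_cam']
def ray(p,P,uv):
    d=np.array([(uv[0]-p['cx'])/p['fx'],-(uv[1]-p['cy'])/p['fy'],-1.]); d=P[:3,:3]@d
    return P[:3,3],d/np.linalg.norm(d)
def atz(p,P,uv,z):
    o,d=ray(p,P,uv); return o+d*(z-o[2])/d[2]
def proj(p,P,X):
    c=np.linalg.inv(P)@np.append(X,1); return np.array([p['cx']+p['fx']*c[0]/-c[2],p['cy']-p['fy']*c[1]/-c[2]])
def tri(obs):  # list of (p,P,uv)
    A=np.zeros((3,3));b=np.zeros(3)
    for p,P,uv in obs:
        o,d=ray(p,P,uv);M=np.eye(3)-np.outer(d,d);A+=M;b+=M@o
    return np.linalg.solve(A,b)
def Rdown(yaw): # tool y (closing) axis... x axis at yaw, z down
    c,s=np.cos(np.radians(yaw)),np.sin(np.radians(yaw))
    return np.array([[c,s,0],[s,-c,0],[0,0,-1.]])
E
python3 - <<'E'
from h import *
p,P=campose('top')
for n,uv,z in [('bar',(427,245),.067),('green',(404,245),.067),('terra',(382,248),.067),('mat',(315,258),.003),('matTL',(293,228),.003),('matTR',(334,226),.003),('bed',(200,232),.03),('pedal',(243,236),.075),('pressTL',(170,201),.0),('pressTR',(261,212),0),('pressBR',(255,266),0),('pressBL',(162,253),0),('tin',(227,286),.02),('rackTL',(364,230),.02),('rackBR',(441,265),.02),('head',(157,223),.15)]:
    print(n,np.round(atz(p,P,uv,z),3))
ims=[]
for n,(u,v) in (('scene',(235,215)),('top',(405,245))):
    im=cv2.imread(f'pics/{n}0.png'); ims.append(cv2.resize(im[v-40:v+40,u-50:u+50],None,fx=4,fy=4,interpolation=cv2.INTER_CUBIC))
cv2.imwrite('pics/crop1.png',np.hstack(ims))
E
```

```text
bar [ 0.5   -0.396  0.067]
green [ 0.501 -0.324  0.067]
terra [ 0.493 -0.256  0.067]
mat [ 0.468 -0.048  0.003]
matTL [0.566 0.021 0.003]
matTR [ 0.57  -0.111  0.003]
bed [0.556 0.315 0.03 ]
pedal [0.538 0.173 0.075]
pressTL [0.662 0.418 0.   ]
pressTR [0.62  0.124 0.   ]
pressBR [0.446 0.146 0.   ]
pressBL [0.493 0.444 0.   ]
tin [0.384 0.233 0.02 ]
rackTL [ 0.554 -0.206  0.02 ]
rackBR [ 0.438 -0.449  0.02 ]
head [0.574 0.414 0.15 ]
```

View pics/crop1.png

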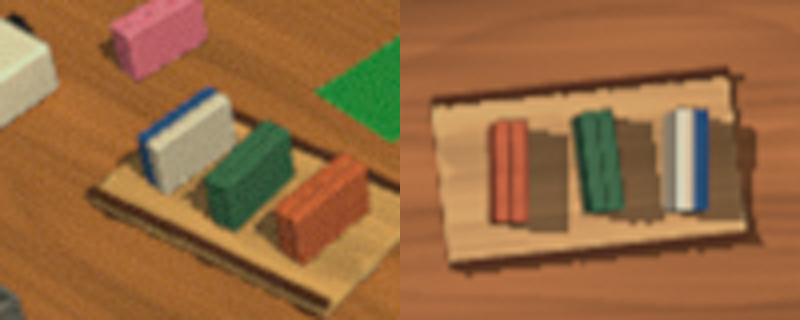

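The crop confirms that the rightmost bar on the rack is blue and white, with its white face towards +y and its blue face towards -y. Next are wrist views of it from two places.

```bash
python3 - <<'E'
from h import *
import pickle
S=[]
for i,pos in enumerate([(.45,-.43,.25),(.45,-.35,.25)]):
    ctrl.goto(pos,Rdown(0)); ctrl.sleep(.2)
    p,P=campose('wrist'); im=ctrl.read_camera('wrist'); S.append((p,P,im))
    print(proj(p,P,np.array([.5,-.396,.067])))
cv2.imwrite('pics/scene1.png',ctrl.read_camera('scene'))
pickle.dump(S,open('rack.pkl','wb'))
ims=[]
for p,P,im in S:
    u,v=proj(p,P,np.array([.5,-.396,.067])).astype(int); u=min(max(u,100),540);v=min(max(v,130),350)
    im=im.copy(); ims.append(cv2.resize(im[v-130:v+130,u-100:u+100],None,fx=2,fy=2,interpolation=cv2.INTER_CUBIC)); print(u-100,v-130)
cv2.imwrite('pics/rack.png',np.hstack(ims)); print(ctrl.current_t())
E
```

```text
[281.62906923 155.07820125]
[379.56895259 156.09081622]
181 25
279 26
2.1167
```

View pics/rack.png

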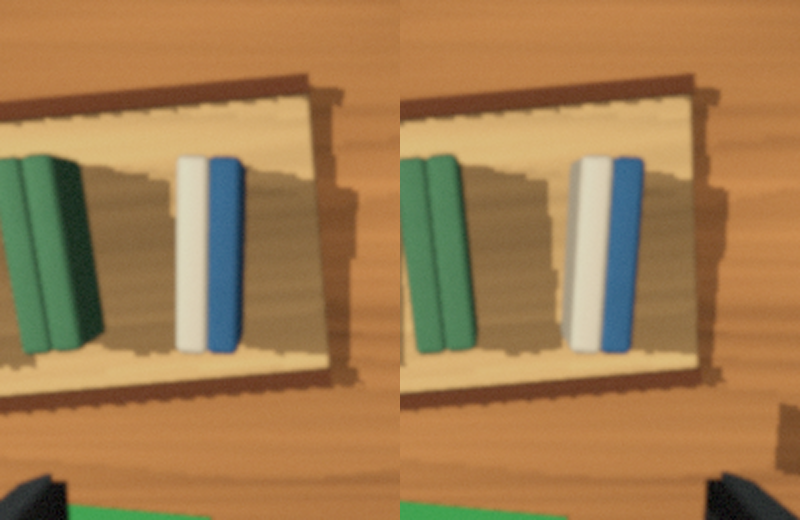

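View pics/scene1.png

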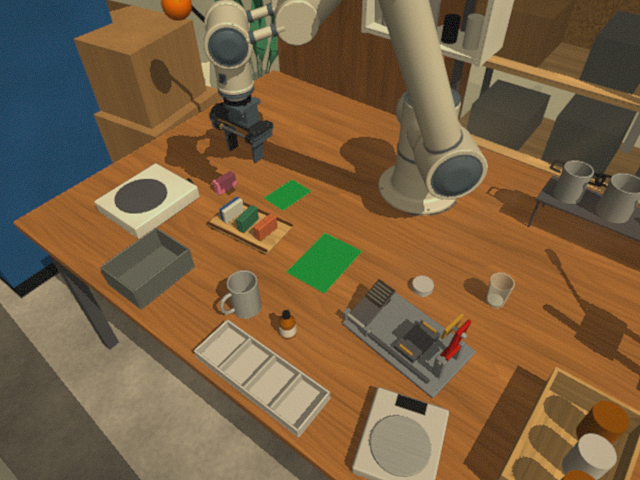

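View 1 shows the white|blue seam running from px (285,103.5) to (285,201). In view 2 it runs from (385,104.5) to (380,202). The scene view shows the gripper body is wide along its closing line.

```bash
python3 - <<'E'
from h import *
import pickle
S=pickle.load(open('rack.pkl','rb'))
for a,b in [((285,103.5),(385,104.5)),((285,201),(380,202)),((308.5+26,63),(279+147,62+1))]:
    X=tri([(S[0][0],S[0][1],a),(S[1][0],S[1][1],b)]); print(np.round(X,4),[np.round(atz(S[i][0],S[i][1],uv,.067),4) for i,uv in enumerate((a,b))])
p,P=campose('top')
# mat via HSV in top
im=cv2.imread('pics/scene1.png'); 
for n in ('top','scene'):
    im=ctrl.read_camera(n); p,P=campose(n)
    m=cv2.inRange(cv2.cvtColor(im,cv2.COLOR_BGR2HSV),(50,150,60),(70,255,255))
    k,lab,st,_=cv2.connectedComponentsWithStats(m)
    for j in range(1,k):
        if st[j,4]>400:
            c=cv2.findContours((lab==j).astype(np.uint8),0,2)[0][0]
            q=np.array([atz(p,P,x[0],.003)[:2] for x in c]).astype(np.float32)*1000
            print(n,cv2.minAreaRect(q))
E
```

```text
[ 0.5403 -0.3994  0.0638] [array([ 0.54  , -0.3997,  0.067 ]), array([ 0.5401, -0.399 ,  0.067 ])]
[ 0.4621 -0.3978  0.0659] [array([ 0.4623, -0.3979,  0.067 ]), array([ 0.4622, -0.3976,  0.067 ])]
[ 0.5767 -0.4398  0.0217] [array([ 0.5698, -0.4387,  0.067 ]), array([ 0.5707, -0.4296,  0.067 ])]
scene ((304.8070373535156, -337.3105163574219), (92.9288558959961, 133.49276733398438), 84.15730285644531)
scene ((472.7945556640625, -47.69910430908203), (196.9864044189453, 137.6536102294922), 2.32246994972229)
```

```bash
python3 - <<'E'
from h import *
g=np.array([.5012,-.3986]); R=Rdown(-1.2)
ctrl.command_gripper(.56)
ctrl.goto([*g,.11],R); ctrl.move_l([*g,.032],.12)
ctrl.command_gripper(0); w=ctrl.current_grip_width(); print('grip',w,w*91,ctrl.current_grasp_force())
if w>.2:
    ctrl.move_l([*g,.12],.15)
    m=np.array([.4725,-.009]); 
    ctrl.goto([*m,.06],Rdown(0)); ctrl.sleep(.2)
    print(ctrl.current_contact_force())
    print('c',ctrl.move_l([*m,.014],.03,contact_N=3), ctrl.current_tool_pos())
    cv2.imwrite('pics/scene2.png',ctrl.read_camera('scene'))
print(ctrl.current_t())
E
```

```text
grip 0.28078221375627826 25.55118145182132 29.995961487293243
[-0.16045663 -0.32479136 -1.40982994]
c True [ 0.47229167 -0.00896304  0.01998026]
8.6
```

```bash
python3 - <<'E'
from h import *
import pickle
m=np.array([.4723,-.009]); R=Rdown(0)
ctrl.command_gripper(.5); ctrl.move_l([*m,.085],.15)
ctrl.command_gripper(0)
ctrl.goto([m[0],.040,.085],R); ctrl.move_l([m[0],.040,.042],.12)
print(ctrl.move_l([m[0],m[1]+.0265-.027,.042],.07), ctrl.current_contact_force())
ctrl.move_l([m[0],.02,.06],.15)
S=[]
for pos in [(.43,-.07,.22),(.43,-.01,.22),(.48,.29,.27),(.48,.23,.27)]:
    ctrl.goto(pos,R); ctrl.sleep(.2)
    p,P=campose('wrist'); S.append((p,P,ctrl.read_camera('wrist')))
pickle.dump(S,open('press.pkl','wb'))
a,b=[cv2.resize(s[2][60:360,120:520],None,fx=1,fy=1) for s in S[:2]]
cv2.imwrite('pics/mat.png',np.hstack([a,b]))
cv2.imwrite('pics/press.png',S[2][2]); cv2.imwrite('pics/press2.png',S[3][2])
print(ctrl.current_t())
E
```

```text
False [0.52200924 0.4147308  0.21212166]
16.2083
```

View pics/mat.png

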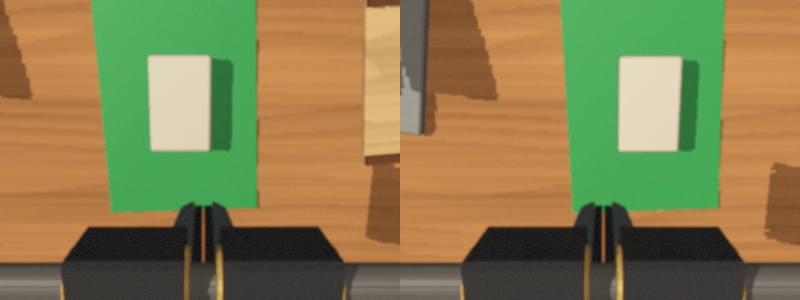

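View pics/press.png

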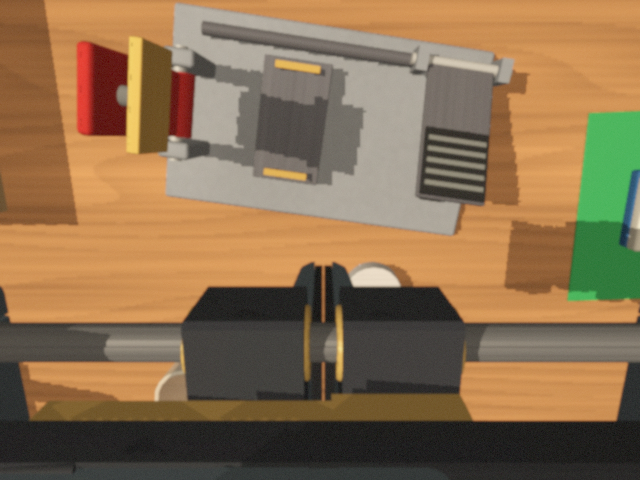

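View pics/press2.png

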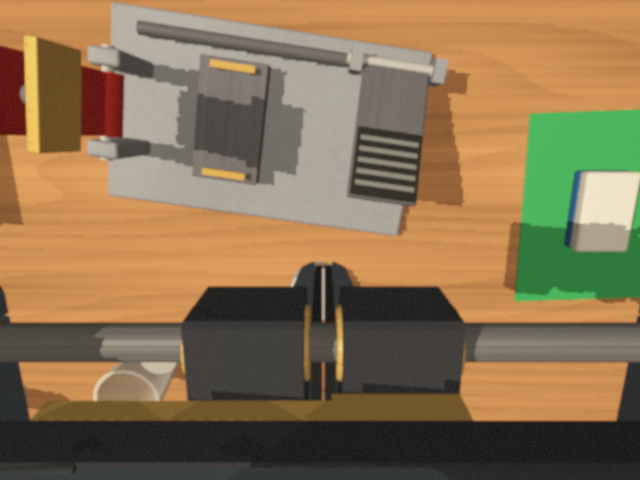

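The bar lies flat on the mat with its white face up (view 1 corners about (268,116) to (332,212)). In the press view the two brass ribs are at about (300,67) and (288,174), the pedal tread is at about (455,165), and the open head and stamp are at about (100–190, 40–155). The gripper body (178 mm along its closing line) would hit the open head if the tool were vertical, so I need a tilted grasp. I'll measure first.

```bash
cat > meas.py <<'E'
from h import *
import pickle
S=pickle.load(open('press.pkl','rb'))
def T(i,j,a,b): return tri([(S[i][0],S[i][1],a),(S[j][0],S[j][1],b)])
E
python3 - <<'E'
from meas import *
# bar top by segmentation
cs=[]
for s in S[:2]:
    hsv=cv2.cvtColor(s[2],cv2.COLOR_BGR2HSV)
    m=cv2.inRange(hsv,(0,0,170),(40,60,255)); m[:90]=0;m[250:]=0;m[:,:200]=0;m[:,450:]=0
    k,lab,st,c=cv2.connectedComponentsWithStats(m); j=1+st[1:,4].argmax()
    cs.append(c[j]); ct=max(cv2.findContours((lab==j).astype(np.uint8),0,2)[0],key=len)
    q=np.array([atz(s[0],s[1],x[0],.029)[:2] for x in ct]).astype(np.float32)*1000
    print(st[j],c[j],cv2.minAreaRect(q))
print('bar top',T(0,1,*cs))
r=[]
for s in S[2:]:
    hsv=cv2.cvtColor(s[2],cv2.COLOR_BGR2HSV)
    m=cv2.inRange(hsv,(15,120,150),(30,255,255)); m[200:]=0;m[:,:190]=0;m[:,340:]=0
    k,lab,st,c=cv2.connectedComponentsWithStats(m)
    js=sorted([j for j in range(1,k) if st[j,4]>100],key=lambda j:c[j][1]); print([(st[j].tolist(),c[j].round(1)) for j in js]); r.append([c[j] for j in js])
U=T(2,3,r[0][0],r[1][0]);L=T(2,3,r[0][1],r[1][1]); print('ribs',U,L,(U+L)/2,np.degrees(np.arctan2(*(U-L)[1::-1])),np.linalg.norm(U-L))
for n,a,b in [('bedTL',(266,56),(204,55)),('bedTR',(332,68),(271,68)),('treadTL',(428,126),(361,127)),('treadTR',(491,135),(423,136)),('treadBR',(484,203),(416,203)),('treadBL',(418,192),(350,193)),
 ('stTL',(128,38),(25,37)),('stBL',(128,153),(27,152)),('stTR',(170,48),(80,50)),('stBR',(168,153),(80,152)),('baseBR',(454,235),(396,234)),('baseBL',(168,195),(109,193))]:
    print(n,T(2,3,a,b).round(4))
E
```

```text
[ 268  115   62   96 5793] [299.13378215 162.01398239] ((472.5721740722656, -48.04941177368164), (78.18685913085938, 50.24372100830078), 0.05324201658368111)
[ 338  116   64   96 5839] [368.6574756  162.99897243] ((472.4219055175781, -47.657630920410156), (51.270084381103516, 78.56404876708984), 89.93386840820312)
bar top [ 0.47376674 -0.04799805  0.02589975]
[([196, 0, 144, 25, 1940], array([286.6,   8.2])), ([275, 60, 46, 14, 368], array([297.3,  66.3])), ([263, 168, 44, 12, 306], array([284.7, 173.7]))]
[([190, 0, 150, 32, 2912], array([274.9,  10.6])), ([210, 59, 46, 15, 362], array([232.2,  66.1])), ([202, 168, 43, 12, 306], array([223. , 173.5]))]
ribs [ 1.09080397  0.45508629 -1.74212824] [0.60567112 0.31260231 0.03446518] [ 0.84823755  0.3838443  -0.85383153] 16.367564153323165 1.847143679502961
bedTL [0.6181 0.343  0.0114]
bedTR [0.6077 0.2812 0.0076]
treadTL [0.5536 0.1988 0.0582]
treadTR [0.5461 0.1463 0.0655]
treadBR [0.4902 0.1522 0.0797]
treadBL [0.499  0.2086 0.0775]
stTL [0.6013 0.3999 0.1791]
stBL [0.5383 0.4024 0.1901]
stTR [0.6011 0.3878 0.1452]
stBR [0.5364 0.3925 0.1532]
baseBR [0.4491 0.1584 0.0252]
baseBL [0.4896 0.4429 0.0219]
```

```bash
python3 - <<'E'
from meas import *
U=T(2,3,(297.3,66.3),(232.2,66.1));L=T(2,3,(284.7,173.7),(223,173.5)); print('tri',U,L)
for s,a,b in ((S[2],(297.3,66.3),(284.7,173.7)),(S[3],(232.2,66.1),(223,173.5))):
    u,l=[atz(s[0],s[1],x,.036) for x in (a,b)]; d=(u-l)[:2]; print(u,l,(u+l)/2,np.degrees(np.arctan2(d[1],d[0])),np.linalg.norm(d))
bed=(.567,.3205); yaw=-8.
def Rt(yaw,th): # tilt about closing axis: tool z = down*cos + forward*sin
    R=Rdown(yaw); c,s=np.cos(np.radians(th)),np.sin(np.radians(th))
    return R@np.array([[c,0,s],[0,1,0],[-s,0,c]])
for th in (0,45,50,55,60):
    R=Rt(0,th); print(th,R[:,2].round(2))
    for nm,g,y in (('mat',(.46,-.048,.035),0),('matup',(.46,-.048,.135),0),('bed',(bed[0]-.012,bed[1],.062),yaw),('bedup',(bed[0]-.012,bed[1],.14),yaw)):
        R=Rt(y,th); q=ctrl.ik(np.array(g)+.019*R[:,2],R); print(nm,None if q is None else np.round(q))
E
```

```text
tri [0.60568935 0.31262918 0.03433943] [0.51096846 0.32598298 0.03603988]
[0.60551518 0.31253788 0.036     ] [0.51102006 0.32598588 0.036     ] [0.55826762 0.31926188 0.036     ] -8.09961755063145 0.09544724787965646
[0.60541645 0.31229842 0.036     ] [0.51090896 0.32599366 0.036     ] [0.55816271 0.31914604 0.036     ] -8.245428978781549 0.09549463410564003
0 [ 0.  0. -1.]
mat [-13.  34. 111.  -0.  35.  77.]
matup [-13.  23. 106.  -0.  50.  77.]
bed [ 25.  41.  84.  -0.  56. 123.]
bedup [ 25.  35.  81.  -0.  64. 123.]
45 [ 0.71  0.   -0.71]
mat [ -27.   63.  151.  161.   76. -105.]
matup [-27.  32. 145. 151.  42. -88.]
bed None
bedup None
50 [ 0.77  0.   -0.64]
mat None
matup [-30.  42. 151. 154.  61. -97.]
bed None
bedup None
55 [ 0.82  0.   -0.57]
mat None
matup None
bed [  44.   48.  113.  245.   45. -111.]
bedup None
60 [ 0.87  0.   -0.5 ]
mat None
matup None
bed [  46.   51.  114.  242.   52. -105.]
bedup [  46.   41.  114.  250.   48. -117.]
```

Bed centre is (0.558, 0.319), yaw -8.2°. The stamp's lower edge sits about 68 mm off the centre line at z ≈ 0.15. A centred vertical placement would therefore hit the head with the gripper body (±89 mm). My plan is to set the bar down 22 mm to the open -y side with a 6° lean, then slide it to centre with the shut fingers turned 90°.

```bash
cat >> h.py <<'E'
from scipy.spatial.transform import Rotation as Ro
BED=np.array([.5582,.3192,0]); BY=-8.2
RB=Ro.from_euler('z',BY,degrees=True).as_matrix()
def b2w(x,y,z): return BED+RB@np.array([x,y,z])
def w2b(v): return RB.T@(np.asarray(v)-BED)
E
python3 - <<'E'
from h import *
R=Rdown(0); g=np.array([.4725,-.048])
R6=RB@Ro.from_euler('x',6,degrees=True).as_matrix()@RB.T@Rdown(BY)
tcp=lambda y,z: b2w(0,y,z)+.009*R6[:,2]
for a in ((-.07,.15),(-.022,.06),(-.022,.042)): assert ctrl.ik(tcp(*a),R6) is not None
ctrl.command_gripper(.85)
ctrl.goto([*g,.06],R); ctrl.move_l([*g,.007],.1)
ctrl.command_gripper(0); w=ctrl.current_grip_width(); print('grip mm',w*91,ctrl.current_grasp_force())
assert w>.45
ctrl.move_l([*g,.15],.2)
ctrl.goto(tcp(-.07,.15),R6); 
ctrl.move_l(tcp(-.022,.062),.12); ctrl.sleep(.2); print(ctrl.current_contact_force())
print(ctrl.move_l(tcp(-.022,.037),.02,contact_N=3), w2b(ctrl.current_tool_pos()-.009*R6[:,2]))
cv2.imwrite('pics/scene3.png',ctrl.read_camera('scene'))
print(ctrl.current_t())
E
```

```text
grip mm 51.764855131490656 30.001198947429657
[ 0.29742181  0.26618448 -1.30736252]
True [-5.65417917e-05 -2.19266048e-02  4.41816633e-02]
24.0667
```

```bash
python3 - <<'E'
from h import *
import pickle
R=ctrl.current_eef_rot(); p0=np.array(ctrl.current_tool_pos())
ctrl.command_gripper(.66); ctrl.sleep(.2)
ctrl.move_l(p0-.04*R[:,2],.12)
ctrl.goto(b2w(-.07,-.07,.20),Rdown(BY+90)); ctrl.command_gripper(0)
p,P=campose('wrist'); im=ctrl.read_camera('wrist'); pickle.dump((p,P,im),open('b.pkl','wb'))
cv2.imwrite('pics/bed.png',im); print(ctrl.current_t(), ctrl.current_q())
E
```

```text
27.5 [2.22065852e+01 2.27046993e+01 8.95135784e+01 5.10012908e-04
 6.77816108e+01 3.04078688e+01]
```

View pics/bed.png

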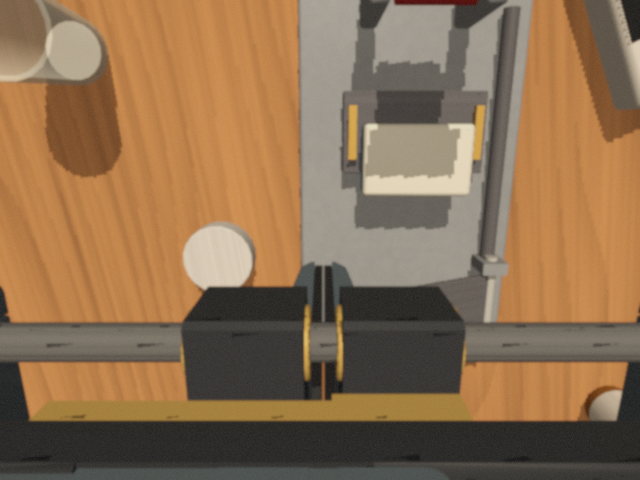

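The bar lies flat, white face up, between the ribs: corners about (364,124), (475,124), (470,195), (363,194). The ribs are at cols 348–358 and 473–485.

```bash
python3 - <<'E'
from h import *
import pickle
p,P,im=pickle.load(open('b.pkl','rb'))
q=np.array([w2b(atz(p,P,u,.056)) for u in [(364,124),(475,124),(470,195),(363,194)]]);print(q.round(4),q.mean(0))
print([w2b(atz(p,P,u,.036)).round(4) for u in [(348,130),(358,130),(475,130),(485,130)]])
m=cv2.inRange(cv2.cvtColor(im,cv2.COLOR_BGR2HSV),(15,130,150),(30,255,255)); m[:85]=0;m[185:]=0;m[:,:330]=0;m[:,500:]=0
k,lab,st,c=cv2.connectedComponentsWithStats(m)
print([(st[j].tolist(),w2b(atz(p,P,c[j],.036)).round(4)) for j in range(1,k) if st[j,4]>80])
E
```

```text
[[-0.0411  0.0062  0.056 ]
 [ 0.0379  0.0063  0.056 ]
 [ 0.0389 -0.0446  0.056 ]
 [-0.0406 -0.0438  0.056 ]] [-0.00123482 -0.01897795  0.056     ]
[array([-0.0513,  0.0021,  0.036 ]), array([-0.0437,  0.0021,  0.036 ]), array([0.0452, 0.0021, 0.036 ]), array([0.0528, 0.0021, 0.036 ])]
[([348, 105, 9, 55, 453], array([-0.0482,  0.0005,  0.036 ])), ([474, 105, 11, 55, 398], array([0.048 , 0.0017, 0.036 ]))]
```

```bash
python3 - <<'E'
from h import *
import pickle
R=Rdown(BY+90)
ctrl.goto(b2w(-.001,-.08,.10),R); ctrl.move_l(b2w(-.001,-.08,.039),.12)
f0=np.array(ctrl.current_contact_force())
ctrl.move_l(b2w(-.001,-.0416,.039),.035)
print(w2b(ctrl.current_tool_pos()),RB.T@(np.array(ctrl.current_contact_force())-f0))
ctrl.move_l(b2w(-.001,-.075,.039),.15); ctrl.move_l(b2w(-.001,-.08,.12),.2)
ctrl.goto(b2w(-.07,-.07,.20),R); ctrl.sleep(.2)
p,P=campose('wrist'); im=ctrl.read_camera('wrist'); pickle.dump((p,P,im),open('b2.pkl','wb')); cv2.imwrite('pics/bed2.png',im)
print(ctrl.current_t())
a=np.vstack([im[60:210,300:500]]); cv2.imwrite('pics/bed2c.png',cv2.resize(a,None,fx=4,fy=4,interpolation=cv2.INTER_CUBIC))
E
```

```text
[-0.00095844 -0.04170503  0.03900719] [ 0.05173652 -0.16665901 -0.26810033]
31.65
```

View pics/bed2c.png

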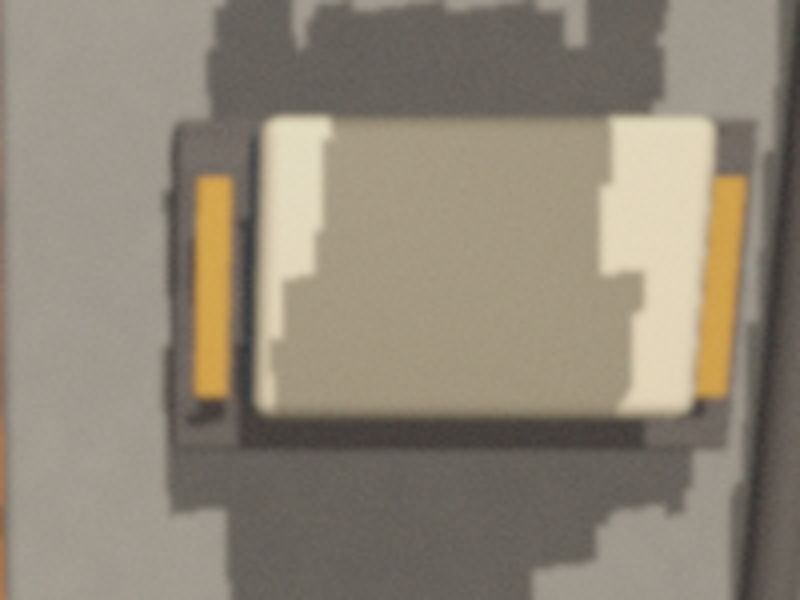

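The bar lies between the ribs and squarely on the bed. Its corners are at full-image px (365.5,89), (479,89), (473.5,164), (364,164). Next I'll compute the offset from the ribs and plan the pedal press.

```bash
python3 - <<'E'
from meas import *
p,P,im=pickle.load(open('b2.pkl','rb'))
c=lambda u,v:(300+u/4-.4,60+v/4-.4)
q=np.array([w2b(atz(p,P,c(*u),.056)) for u in [(262,117),(716,117),(694,416),(255,416)]]);print(q.round(4),q.mean(0))
r=np.array([w2b(atz(p,P,c(*u),.036)) for u in [(195,176),(233,176),(230,400),(193,400),(709+3,176),(747,176),(728,400),(696,400)]]);print(r.round(4),r.mean(0))
for a,b in [((428,126),(361,127)),((491,135),(423,136)),((484,203),(416,203)),((418,192),(350,193))]: print(w2b(T(2,3,a,b)).round(4))
for z in (.12,.037):
  print(ctrl.ik(b2w(-.05,-.145,z),Rdown(BY+90)))
E
```

```text
[[-0.0412  0.0292  0.056 ]
 [ 0.0376  0.0292  0.056 ]
 [ 0.0384 -0.0221  0.056 ]
 [-0.0412 -0.022   0.056 ]] [-0.001602    0.00357856  0.056     ]
[[-0.0516  0.0205  0.036 ]
 [-0.0445  0.0205  0.036 ]
 [-0.0442 -0.0206  0.036 ]
 [-0.0514 -0.0206  0.036 ]
 [ 0.0447  0.0205  0.036 ]
 [ 0.0512  0.0205  0.036 ]
 [ 0.0516 -0.0206  0.036 ]
 [ 0.0454 -0.0206  0.036 ]] [ 1.56687045e-04 -1.79616132e-05  3.60000000e-02]
[ 0.0127 -0.1198  0.0582]
[ 0.0127 -0.1729  0.0655]
[-0.0434 -0.175   0.0797]
[-0.0429 -0.1179  0.0775]
[ 1.39688367e+01  2.68548757e+01  9.79865454e+01 -2.54444375e-14
  5.51585789e+01  2.21688367e+01]
[ 1.39688367e+01  3.44109424e+01  1.01869279e+02 -2.54444375e-14
  4.37197785e+01  2.21688367e+01]
```

The bar sits 3.6 mm too far to +y: the fingers are wider than their pads. I'll draw it back with the inside of the opened +y finger, leaning 12° away from the head.

```bash
cat > edges.py <<'E'
from h import *
import pickle
def edges(f):
    p,P,im=pickle.load(open(f,'rb')); d=(im[...,2].astype(float)-im[...,0])
    out=[]
    for c0,c1 in ((375,395),(410,430),(445,465)):
        pr=d[70:185,c0:c1].mean(1); t=(np.median(pr[35:75])+pr.min())/2
        on=np.where(pr>t)[0]; out.append([w2b(atz(p,P,((c0+c1-1)/2,v),.056))[1].round(4) for v in (70+on[0]-.5,70+on[-1]+.5)])
    return out
E
python3 - <<'E'
from edges import *
print(edges('b2.pkl'))
R=RB@Ro.from_euler('x',12,degrees=True).as_matrix()@RB.T@Rdown(BY)
pts=[b2w(-.0015,-.06,.15),b2w(-.0015,-.0105,.085),b2w(-.0015,-.0105,.040),b2w(-.0015,-.017,.040)]
assert all(ctrl.ik(x,R) is not None for x in pts)
ctrl.command_gripper(1.0); print(ctrl.current_grip_width())
ctrl.goto(pts[0],R); ctrl.move_l(pts[1],.15); ctrl.sleep(.1)
hit=ctrl.move_l(pts[2],.06,contact_N=3); print('hit',hit,w2b(ctrl.current_tool_pos()))
if not hit:
    f0=np.array(ctrl.current_contact_force()); ctrl.move_l(pts[3],.02)
    print(RB.T@(np.array(ctrl.current_contact_force())-f0)); ctrl.move_l(b2w(-.0015,-.0135,.040),.05)
ctrl.move_l(pts[1],.12); ctrl.move_l(pts[0],.2)
ctrl.command_gripper(0)
ctrl.goto(b2w(-.07,-.07,.20),Rdown(BY+90)); ctrl.sleep(.2)
p,P=campose('wrist'); im=ctrl.read_camera('wrist'); pickle.dump((p,P,im),open('b3.pkl','wb'))
print(edges('b3.pkl'),ctrl.current_t())
E
```

```text
[[np.float64(0.0294), np.float64(-0.022)], [np.float64(0.0294), np.float64(-0.0227)], [np.float64(0.0294), np.float64(-0.0227)]]
1.0029579432567233
hit False [-0.00131203 -0.0103761   0.04022617]
[-0.23068284 -0.36288558  0.21926565]
[[np.float64(0.0273), np.float64(-0.0246)], [np.float64(0.0273), np.float64(-0.0246)], [np.float64(0.0279), np.float64(-0.0246)]] 40.6083
```

The bar is now centred to about 1.4 mm in y, and square. Now I'll press the pedal.

```bash
python3 - <<'E'
from h import *
import pickle
R=Rdown(BY+90); F=lambda: np.array(ctrl.current_contact_force())
ctrl.goto(b2w(-.015,-.146,.11),R); ctrl.sleep(.2); f0=F()
print(ctrl.move_l(b2w(-.015,-.146,.055),.04,contact_N=2.5), w2b(ctrl.current_tool_pos()),F()-f0)
h=ctrl.move_l(b2w(-.026,-.146,.033),.025,contact_N=24)
print(h,w2b(ctrl.current_tool_pos()),F()-f0)
for i in range(3): ctrl.sleep(.5); print((F()-f0)[2],w2b(ctrl.current_tool_pos())[2])
im=ctrl.read_camera('top');cv2.imwrite('pics/top_p.png',im)
hs=cv2.cvtColor(im,cv2.COLOR_BGR2HSV)
def red(im):
    hs=cv2.cvtColor(im,cv2.COLOR_BGR2HSV)[195:270,140:265]; m=cv2.inRange(hs,(0,170,60),(6,255,255)); v,u=np.nonzero(m); return len(u),u.mean()+140,v.mean()+195
print(red(cv2.imread('pics/top0.png')),red(im),ctrl.current_t())
E
```

```text
True [-0.01511213 -0.14609441  0.07773207] [ 2.81540678 -1.2105776   6.14033568]
True [-0.02452462 -0.14599699  0.03726439] [-2.66500375 -1.84285929 15.83009138]
15.615954786596422 0.03722205928269943
17.410480115584345 0.03722079051523998
16.9498796280531 0.03721030413999786
(136, np.float64(158.18382352941177), np.float64(223.61764705882354)) (396, np.float64(175.00252525252526), np.float64(227.06565656565658)) 45.3417
```

The head closed, with the tip at z = 37.2 mm and 16–17 N. I'll push slightly further to confirm it is on the stop, hold, then release.

```bash
python3 - <<'E'
from h import *
import pickle
F=lambda: np.array(ctrl.current_contact_force())
for z in (.0362,.0352,.0342):
    h=ctrl.move_l(b2w(-.0255,-.146,z),.01,contact_N=12); ctrl.sleep(.1); f=F(); print(h,w2b(ctrl.current_tool_pos()),f)
    if h or f[2]>30: break
ctrl.sleep(1.3); print(F(),w2b(ctrl.current_tool_pos()),ctrl.current_t())
E
```

```text
False [-0.02457531 -0.14599466  0.03715349] [-0.11726899 -3.80372427 18.89170188]
False [-0.02456515 -0.14594702  0.03690944] [-3.92965493 -5.07204044 37.41766324]
[-4.4791041 -4.1957653 35.7764272] [-0.02457547 -0.1459437   0.03690879] 47.3417
```

The force rises stiffly, so the pedal is on its stop, and it has been held there more than a second. Releasing gently.

```bash
python3 - <<'E'
from edges import *
ctrl.move_l(b2w(-.015,-.146,.079),.045); ctrl.move_l(b2w(-.015,-.146,.13),.15)
R=Rdown(BY+90)
ctrl.goto(b2w(-.07,-.07,.20),R); ctrl.sleep(.2)
p,P=campose('wrist'); im=ctrl.read_camera('wrist'); pickle.dump((p,P,im),open('b4.pkl','wb'))
a=pickle.load(open('b3.pkl','rb'))[2]
print(edges('b4.pkl'), 'mean diff vs before press', np.abs(im[70:200,320:500].astype(int)-a[70:200,320:500]).mean())
top=ctrl.read_camera('top'); t0=cv2.imread('pics/top0.png')
d=np.abs(top.astype(int)-t0).max(2)>50
for n,(u,v) in dict(green=(404,245),terra=(382,248),pink=(469,275),bottle=(290,176),pitcher=(336,171),tin=(227,286),beaker=(163,315),head=(157,223)).items(): print(n,d[v-15:v+15,u-13:u+13].sum(),end=' ')
print(ctrl.current_t(),ctrl.current_contact_force())
E
```

```text
[[np.float64(0.0276), np.float64(-0.0247)], [np.float64(0.0269), np.float64(-0.0247)], [np.float64(0.0276), np.float64(-0.0247)]] mean diff vs before press 4.650982905982906
green 0 terra 14 pink 0 bottle 0 pitcher 0 tin 240 beaker 497 head 292 49.825 [0.09968533 0.40340118 0.92856604]
```

```bash
python3 - <<'E'
from h import *
ctrl.movej([-73.826,28.281,77.091,0,74.628,-5.472]); ctrl.sleep(.2)
for n in ('top','scene'):
    im=ctrl.read_camera(n).astype(int); d=np.abs(im-cv2.imread(f'pics/{n}0.png')).max(2)>40
    k,l,st,c=cv2.connectedComponentsWithStats(d.astype(np.uint8),connectivity=8)
    print(n,[(c[j].astype(int).tolist(),int(st[j,4])) for j in range(1,k) if st[j,4]>12])
print(ctrl.current_t())
E
```

```text
top [([196, 230], 427), ([430, 246], 465), ([441, 242], 36), ([535, 323], 78), ([512, 329], 61), ([514, 334], 57), ([494, 337], 30)]
scene [([225, 74], 17), ([220, 81], 16), ([247, 92], 249), ([218, 86], 30), ([237, 95], 208), ([230, 209], 404), ([417, 336], 537), ([393, 337], 15)]
53.2
```

The only differences from the starting pictures are the bar gone from the rack, the bar on the bed, and the gripper shut. The head is open, the pedal is up, and everything else is in place.

```bash
python3 -c "
from bench import ctrl
print(ctrl.sign_off())"
```

```text
the job is handed in; nothing more can be done
None
```

The job is handed in at about 53 s: the bar went flat onto the mat, white face up, and was released, then regripped across its width and set on the bed off-centre and slid to within about 2 mm of centre; the pedal was held on its stop for over a second (force peaked near 37 N) and sprang back, and nothing else moved.

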